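# Lift the retaining ring out of a filter cell with a hook pick

## Robot

A 6-joint arm with a two-finger parallel gripper is mounted at the origin on the work surface. World frame = base frame: x ahead of the robot, y to its left, z up, the work surface at z = 0. Lengths are in m, angles in rad, forces in N, time in s.
With the tool pointing down it reaches from about 0.3 to 0.875 m from the base axis. Payload 4.2 kg.
Tool frame: the origin (TCP) lies at the very end of the fingers, on their centre line; the grasp point (between the pads) lies 19 mm behind it; z points along the fingers, x is the direction in which the jaws open and shut, and the axes are right-handed (so a half turn about z gives the same grasp; the last joint's range is limited). The gripper opens to 85 mm and grips with 20 to 120 N. Pads are 22 mm wide; open, the fingers measure 114 mm over their backs; the gripper's body (76 mm by 85 mm) begins 54 mm behind the grasp point. The pads swing forward as they close: fully open they stand 13 mm farther back than shut.
Start: joints at [1.108, 0.32, 1.565, -0, 1.257, -0.02], TCP at [0.246, 0.52, 0.231] pointing down, gripper open.
Joint ranges: [-3.11, 3.11], [-0.84, 2.01], [0.21, 2.61], [-1.34, 4.49], [0.05, 2.63], [-2.56, 2.56]. Speed limits (rad/s): [2.57, 2.57, 3.14, 3.14, 3.14, 3.14].

## Interface

Orientations are given as a 3x3 rotation matrix whose columns are the frame's x, y, z axes.
In Python, from workcell import observe, get_image, camera_info, sign_off gives the robot as it stands.
- The arm moves only by the tool move_arm, never from a script. Its argument "targets" is a list that holds one entry, the list of rows, each a list of 7 numbers: the shift along the tool's x, y, z in mm, then the turn, a rotation vector about the tool's x, y, z in degrees, then the gripper command: -1 is shut, 1 is fully open, values between are in proportion. A call has 1 to 12 rows; each row is the pose to reach, as a shift and turn from the pose commanded when the call began, along the tool's axes at that moment; what a row does not reach only later rows make up. A row lasts 1/10 s, in which the tool goes at most 50 mm and 8.59 degrees, less where a joint would pass 70% of its speed; a pose out of reach is approached as far as the arm can. A call with a gripper value outside its range is refused whole. The fingers move at their own pace and stop on an object; "force" is the grip in N (left out, the last holds). Time passes only in rows, so rows that repeat a pose let the fingers close. It gives the time, the measured TCP pose, the force and the opening at its end, in the units of the state.
- observe(): the state, without advancing time (a new reading comes with each control period).
- get_image(name): name is "scene" or "top"; returns (picture, depth): 400x640x3 uint8, red, green, blue; 400x640 float32, m along the optical axis (not along the pixel's ray), 0 where there is no reading.
- camera_info(name): a dict with "camera_matrix" (3x3 intrinsics, pixels), "origin" and "rotation" of the camera in the world. Camera axes: x right, y down, z forward; pixel columns grow to the right and rows downward; lengths in m; the calibration is good to about 2 mm. A picture is of the moment at which its call begins. camera_info takes no time and is no camera call.
- sign_off(): hands the job in, once; it reports no verdict.
The state is a dict: "time_s": time; "q": joint angles; "qvel": joint speeds; "effort": joint torques, N m; "tool_pos": TCP position; "eef_rot": TCP orientation; "force": force on the tool from outside, world axes, zero at the start; "torque": the same for the moment, N m; "width": finger opening in m.
Only numpy, scipy, OpenCV 4.12 (cv2) and the standard library are available. Lean on these libraries where they do the work, as an engineer would, in place of code of your own. Each camera call takes 0.05 s, during which the arm holds its last target.

## Task

The round filter cell has to be opened: take the hook pick out of its rack, press the sprung plate inside the cell lightly down with the pick's foot to get the foot under the end of the split wire ring at the notch, and lift that end up over its claw until the ring has come fully out of its groove, from under both claws, and lies loose and at rest. Work gently: never bear down hard on the plate or wrench the ring, do not touch the ring with the fingers, and leave the other things alone. Then stand the pick back in its rack and let go.

Things in the scene. Friction and masses are not known exactly. Their poses are not given: they have to be found in the camera images.
- cell: Fixed round black filter cell (86 mm outside, 67 mm bore, rim 37 mm up) on a bright 130 x 110 x 12 mm base plate. Origin: centre of the underside, z up. Its +x points at the middle of a 14 mm wide notch through the wall, open to the top. In the bore, in the cell's frame: two claws (8 mm steel bars) stick 3 mm in from the wall at 26 and 206 degrees from +x towards +y, 29 to 37 mm up.
- ring: Split ring of 4 mm round spring-steel wire, 66 mm outside, 62 mm between wire centres, 34 g, lying level in the cell's groove 28 mm above the cell's underside (wire centre). Origin: centre of the ring. In the groove its axes are the cell's within 2 degrees. From its end at -8 degrees the wire runs by +x, +y, -x to 307 degrees; the rest is the gap. The first 105 degrees spring inward.
- ring_end (a point): Point on the wire's centre line on the ring's own +x (31 mm from the ring's centre), 4 mm short of the wire's end, where it bridges the notch: pick here. The claw next to it is 14 mm farther along the wire. An upward pull of some 5 to 10 N brings the end over the claw (about 10 mm up), easier if the pull leans to the cell's middle; once over, it rests on the claw. More than 22 N bends the ring.
- ring_heel (a point): Point on the wire's centre line at 206 degrees, opposite the notch-side claw; in the groove it lies under the far claw.
- bore (a point): Fixed point on the cell's axis, 28 mm up, level with the wire's centre in the groove. A level dark plate, 58 mm across with a small window, fills the bore inside the ring; at rest its top is 2.5 mm below this point, 0.5 mm below the wire's underside. Pressed, it sinks straight against a spring: 2 N to start, 2 N more per mm, bottom after 4 mm. Over 13 N from the pick harms the cell.
- pick: L-shaped hook pick, upright, 65 g. Origin: middle of its black square handle, 14 x 14 x 48 mm, faces along x and y; z up, x the way the foot points. Under the handle a 24 x 24 mm collar (underside 29 mm below the origin), then a 6 mm shank with a steel foot 2.4 mm thick, 6 mm wide, reaching 12 mm ahead (+x) of the shank's axis and 3 mm behind. The blade is adjustable: the foot's underside is 64 to 82 mm below the origin; how far is not told, so feel for it.
- rack: Fixed white rack for the pick, 70 x 64 mm, 66 mm high. Origin: centre of the underside. A slot 13 mm wide along its x, open at the top and at the +x side, from 25 mm behind the origin. The pick hangs in it with its collar on the two cheeks, foot to the rack's +x, shank near the origin's axis, the middle of its handle 95 mm up.

How it is judged:
On the way, in this order (a step that is already met when the one before it is completed fails the run):
1. the pick is lifted out of its rack (z of pick in the frame of rack above 0.12 m), for 0.1 s.
2. the pick lifts the ring's end out of its groove, over the claw (contact force between pick and ring above 0.03 N and z of ring_end in the frame of cell above 0.037 m), for 0.1 s.
At the end, for the whole second after the job is handed in: the ring lies still and out of its groove: its end and its heel each lie above their claw (5 or 9 mm up), 5 mm inside the groove circle or outside the cell; the pick stands still in its rack within 12 mm of the rack's axis, collar on the cheeks, within 0.12 rad of upright ((z of ring_end in the frame of cell above 0.033 m or horizontal distance between ring_end and cell below 0.026 m or horizontal distance between ring_end and cell above 0.045 m) and (z of ring_heel in the frame of cell above 0.037 m or horizontal distance between ring_heel and cell below 0.026 m or horizontal distance between ring_heel and cell above 0.045 m) and linear speed of each of ring, pick below 0.02 m/s and horizontal distance between pick and rack below 0.012 m and z of pick in the frame of rack between 0.092 and 0.099 m and angle between pick's own z axis and vertical below 0.12 rad); the robot touches nothing.
It fails at once if the pick presses on the cell or its sprung plate with more than 13 N (contact force between pick and cell above 13 N).
It fails at once if the pick pushes or pulls the ring with more than 22 N (contact force between pick and ring above 22 N).
It fails at once if the fingers touch the ring (contact force between the fingers and ring above 0.5 N).
It fails at once if a bystander is moved by more than 15 mm (distance of any of slide_box, specimen_jar, oil_bottle, petri_dish, eyepiece, spacer, lens_brush from where it was at the start of the episode above 0.015 m).
It also fails if it takes over 54 s, if anything falls off the work surface, if the arm or the gripper's body presses on something with over 40 N, if the wrist force passes 120 N, or if a joint passes its speed limit or range.

## Working session

There is one attempt and no reset: what is moved stays moved. The work goes in short steps, Python scripts to look and compute and a tool call to move; the robot and the scene stay as the last step left them, time stands still between calls to the robot, and variables do not carry over. Pictures are saved under pics/ and viewed, and the job is handed in when it is done.

Besides the shell and the picture viewer there is one more tool, called as name([rows], argument=value, ...), one row to a line, values as JSON. move_arm: Moves the arm, as the interface text tells. Its arguments: {"type":"object","properties":{"targets":{"type":"array"},"force":{"type":"number"}},"required":["targets"]}

```bash
mkdir -p pics; ls
python3 - <<'E'
from workcell import *
import cv2,numpy as np
print(observe())
for n in("scene","top"):
    p,d=get_image(n); cv2.imwrite(f"pics/{n}0.png",p[:,:,::-1]); np.savez(f"pics/{n}0.npz",p=p,d=d)
    print(camera_info(n))
E
```

```text
pics
{'time_s': 0.0, 'q': array([ 1.10797493e+00,  3.20273319e-01,  1.56574116e+00, -3.85876600e-05,
        1.25743904e+00, -2.00297989e-02]), 'qvel': array([ 1.05039320e-03, -1.18215534e-03, -1.17648880e-03, -9.63385038e-05,
       -4.47788525e-04,  2.15067834e-03]), 'effort': array([-2.24886004e-03, -4.15525639e+01, -2.34158349e+01, -1.88208146e-04,
        8.22012807e-03,  4.77585374e-06]), 'tool_pos': array([0.24615871, 0.51906718, 0.23046885]), 'eef_rot': array([[ 4.28451983e-01,  9.03564199e-01, -7.97982051e-04],
       [ 9.03562634e-01, -4.28452726e-01, -1.68148488e-03],
       [-1.86122712e-03, -5.91232490e-07, -9.99998268e-01]]), 'force': array([-0.64519704,  0.00429481,  0.13711318]), 'torque': array([-0.02992387, -0.01728479,  0.00820634]), 'width': 0.08558906202411304}
{'camera_matrix': array([[374.16293456,   0.        , 323.36559101],
       [  0.        , 374.16293456, 200.21631987],
       [  0.        ,   0.        ,   1.        ]]), 'origin': array([ 0.9566136 , -0.15579037,  0.70640252]), 'rotation': array([[ 0.34962788,  0.74352761, -0.57002372],
       [ 0.93672323, -0.28885327,  0.19777102],
       [-0.017605  , -0.60310072, -0.79747074]])}
{'camera_matrix': array([[373.48858137,   0.        , 318.82060313],
       [  0.        , 373.48858137, 200.97982232],
       [  0.        ,   0.        ,   1.        ]]), 'origin': array([ 0.37267545, -0.01521807,  0.73592912]), 'rotation': array([[ 0.16919205, -0.96187729,  0.21486304],
       [-0.98557226, -0.16614311,  0.03230759],
       [ 0.00462208, -0.21722924, -0.97610967]])}
```

View pics/scene0.png

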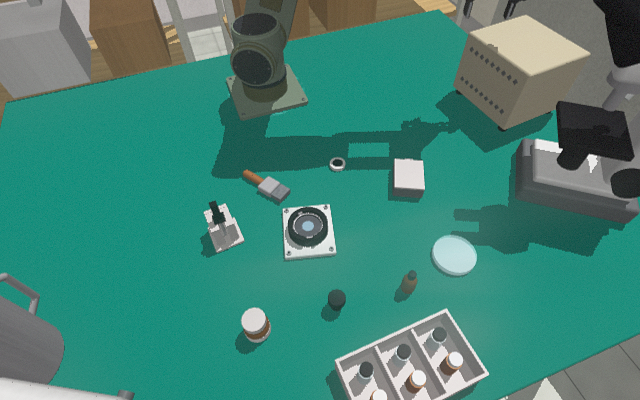

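View pics/top0.png

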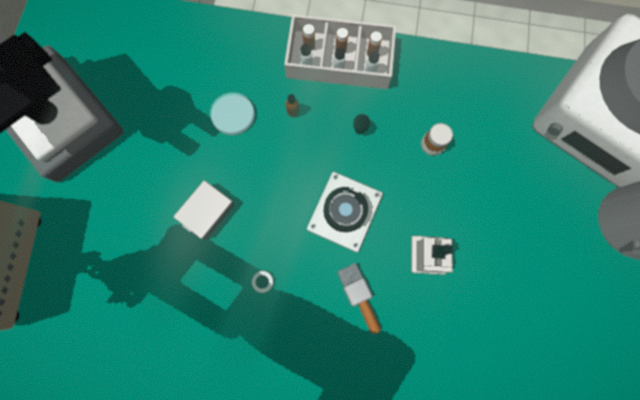

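The scene view shows the rack with its pick at about (222,230) and the cell at (308,228). In the top view they are at (433,254) and (346,210). Next I'll zoom in on both.

Run:
```python
import cv2,numpy as np
def crop(n,x,y,w,h,s):
    p=cv2.imread(f"pics/{n}0.png")[y:y+h,x:x+w]; return cv2.resize(p,None,fx=s,fy=s,interpolation=cv2.INTER_CUBIC)
a=crop("scene",190,190,160,80,5); b=crop("top",300,165,160,115,5)
cv2.imwrite("pics/z1.png",a);cv2.imwrite("pics/z2.png",b)
```

```text
(no output)
```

View pics/z1.png

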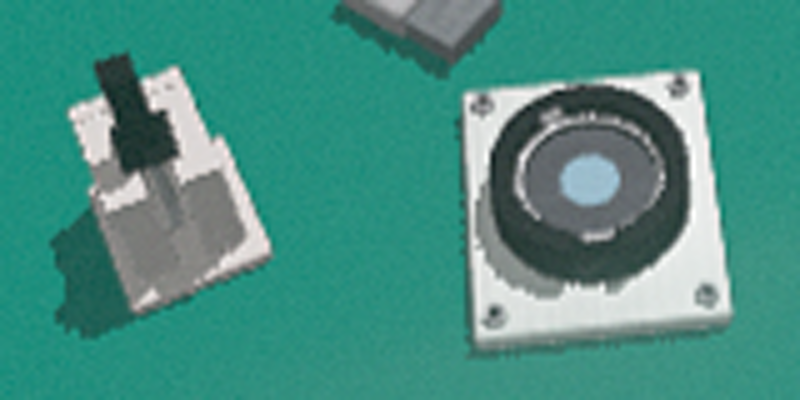

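View pics/z2.png

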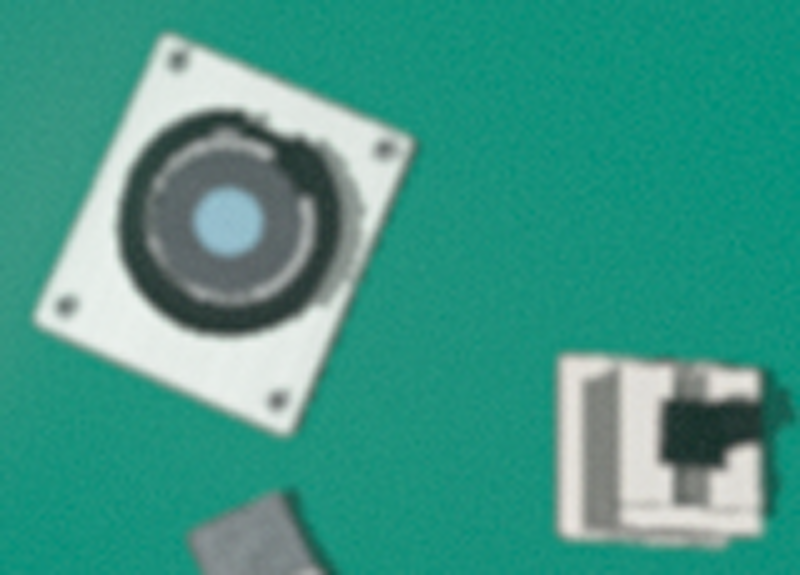

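```bash
cat > h.py <<'E'
import numpy as np,cv2
from workcell import *
def ray(n,uv,z,ci=None):
    c=ci or camera_info(n); K,o,R=c["camera_matrix"],c["origin"],c["rotation"]
    uv=np.atleast_2d(uv).astype(float)
    d=np.c_[uv,np.ones(len(uv))]@np.linalg.inv(K).T@R.T
    return (o+d*((z-o[2])/d[:,2])[:,None])[:,:2]
def proj(n,P):
    c=camera_info(n);q=(np.atleast_2d(P)-c["origin"])@c["rotation"];q=q@c["camera_matrix"].T
    return q[:,:2]/q[:,2:]
E
python3 - <<'E'
from h import *
def load(n): z=np.load(f"pics/{n}0.npz"); return z['p'],z['d']
rois={"top":{"cell":(300,165,90,92),"rack":(405,230,55,50)},"scene":{"cell":(278,198,64,66),"rack":(200,200,48,54)}}
for n in rois:
    p,d=load(n); hsv=cv2.cvtColor(p,cv2.COLOR_RGB2HSV)
    x,y,w,h=rois[n]["cell"]
    # not-green mask -> largest contour hull
    m=np.zeros(p.shape[:2],np.uint8)
    bright=((hsv[...,1]<60)&(hsv[...,2]>140)).astype(np.uint8)
    m[y:y+h,x:x+w]=bright[y:y+h,x:x+w]
    c=max(cv2.findContours(m,0,1)[0],key=cv2.contourArea); hull=cv2.convexHull(c)
    q=cv2.approxPolyDP(hull,5,True)[:,0]; 
    W=ray(n,q,0.012); print(n,"corners",q.tolist(),W.round(4).tolist(), W.mean(0), len(W))
    for i in range(len(W)):
        e=W[(i+1)%len(W)]-W[i]; print("  edge",np.linalg.norm(e).round(4),np.degrees(np.arctan2(e[1],e[0])).round(1))
    # min area rect in world
    Hw=ray(n,hull[:,0],0.012).astype(np.float32)*1000
    print("  rect",cv2.minAreaRect(Hw))
    # blue window
    b=np.zeros_like(m); bl=((hsv[...,0]>95)&(hsv[...,0]<118)&(hsv[...,1]>45)&(hsv[...,2]>120)).astype(np.uint8); b[y:y+h,x:x+w]=bl[y:y+h,x:x+w]
    c=max(cv2.findContours(b,0,1)[0],key=cv2.contourArea);M=cv2.moments(c);uv=[M['m10']/M['m00'],M['m01']/M['m00']]
    print("  window",uv,cv2.contourArea(c),ray(n,uv,0.0255))
    # black cell
    x,y,w,h=rois[n]["rack"]
    # depth based points
    c=camera_info(n);vv,uu=np.mgrid[y:y+h,x:x+w];dd=d[y:y+h,x:x+w]
    P=(np.stack([uu,vv,np.ones_like(uu)],-1)@np.linalg.inv(c["camera_matrix"]).T*dd[...,None])@c["rotation"].T+c["origin"]
    np.save(f"pics/P_{n}.npy",P)
    t=(abs(P[...,2]-0.066)<0.004)&(bright[y:y+h,x:x+w]>0)
    T=P[t][:,:2]; print("  rack top n",t.sum(),T.mean(0),cv2.minAreaRect((T*1000).astype(np.float32)))
    hd=(P[...,2]>0.09)
    print("  handle pts",hd.sum(),P[hd].mean(0),P[hd][:,2].max(), P[hd].min(0),P[hd].max(0))
E
```

```text
top corners [[332, 172], [382, 193], [357, 251], [307, 229]] [[0.5957, -0.0074], [0.5696, -0.1128], [0.4471, -0.0806], [0.4728, 0.022]] [ 0.52131715 -0.0446812 ] 4
  edge 0.1086 -103.9
  edge 0.1266 165.2
  edge 0.1057 75.9
  edge 0.1263 -13.4
  rect ((521.42041015625, -44.91124725341797), (110.4784927368164, 130.81370544433594), 75.64754486083984)
  window [345.21964679911696, 208.81898454746135] 151.0 [[ 0.52241715 -0.04481533]]
  rack top n 555 [ 0.45722954 -0.21553065] ((461.4262390136719, -217.95144653320312), (58.20851135253906, 49.564083099365234), 6.134342193603516)
  handle pts 137 [ 0.45905526 -0.201888    0.15270984] 0.7359291208427146 [ 0.37267545 -0.22441234  0.0901082 ] [ 0.47299833 -0.01521807  0.73592912]
scene corners [[329, 204], [336, 252], [286, 258], [283, 208]] [[0.4752, 0.0247], [0.598, -0.0066], [0.5737, -0.1092], [0.4477, -0.0778]] [ 0.52364736 -0.04223043] 4
  edge 0.1266 -14.3
  edge 0.1055 -103.3
  edge 0.1299 166.0
  edge 0.1062 75.0
  rect ((523.3389282226562, -43.631492614746094), (109.02681732177734, 131.6243438720703), 75.55359649658203)
  window [307.5308641975309, 225.5493827160494] 81.0 [[ 0.52210342 -0.04313728]]
  rack top n 286 [ 0.46126673 -0.21500558] ((460.8768005371094, -217.0640106201172), (59.89561462402344, 49.06878662109375), 5.94431734085083)
  handle pts 120 [ 0.51058473 -0.21110811  0.15938592] 0.7064025219373994 [ 0.45752076 -0.22362267  0.09017852] [ 0.9566136  -0.15579037  0.70640252]
```

Run:
```python
from h import *
rois={"top":(405,230,60,50),"scene":(195,190,55,70)}
for n,(x,y,w,h) in rois.items():
    z=np.load(f"pics/{n}0.npz");p,d=z['p'],z['d']
    c=camera_info(n);vv,uu=np.mgrid[y:y+h,x:x+w];dd=d[y:y+h,x:x+w]
    P=(np.stack([uu,vv,np.ones_like(uu)],-1)@np.linalg.inv(c["camera_matrix"]).T*dd[...,None])@c["rotation"].T+c["origin"]
    Z=P[...,2]; ok=dd>0
    t=ok&(Z>0.112)&(Z<0.13); print(n,"top pts",t.sum(),P[t].mean(0),P[t].min(0),P[t].max(0))
    t=ok&(Z>0.08)&(Z<0.13); print("  handle",t.sum(),P[t].mean(0))
    r=(ok&(abs(Z-0.066)<0.008)).astype(np.uint8)
    print("  rack topZ med",np.median(Z[r>0]))
    hh=cv2.convexHull(np.argwhere(r>0)[:,::-1].astype(np.int32)).reshape(-1,2)+[x,y]
    W=ray(n,hh,0.066); print("  rect",cv2.minAreaRect((W*1000).astype(np.float32)))
    a=(ok&(Z>0.010)&(Z<0.125)).astype(np.uint8)
    g=p[y:y+h,x:x+w]
    big=cv2.resize(g,None,fx=10,fy=10,interpolation=cv2.INTER_NEAREST)
    cv2.imwrite(f"pics/rk_{n}.png",big[:,:,::-1])
```

```text
top top pts 80 [ 0.46585164 -0.21653457  0.11790182] [ 0.45881992 -0.22441234  0.11218796] [ 0.47299833 -0.20989932  0.12115215]
  handle 146 [ 0.46484217 -0.21484365  0.10838676]
  rack topZ med 0.06544544331886981
  rect ((461.0340881347656, -217.13638305664062), (58.18745803833008, 49.930118560791016), 6.269029140472412)
scene top pts 57 [ 0.46801547 -0.21654522  0.11778343] [ 0.45752076 -0.22362267  0.11226683] [ 0.47433166 -0.20946886  0.12103025]
  handle 131 [ 0.47048553 -0.21624507  0.10575485]
  rack topZ med 0.06608217266678984
  rect ((464.15362548828125, -216.7149658203125), (63.158878326416016, 48.87532424926758), 6.110252857208252)
```

View pics/rk_top.png

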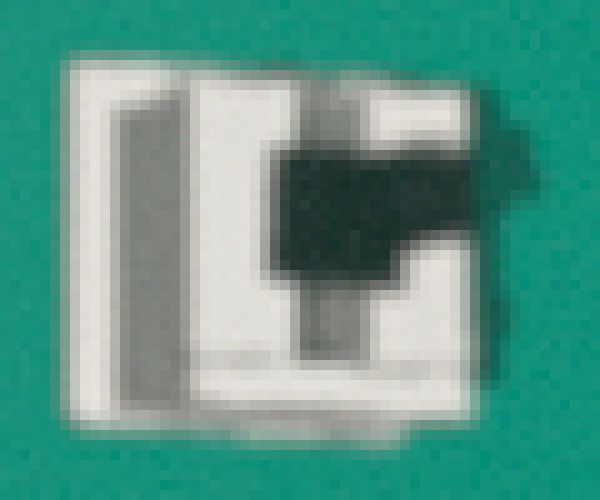

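Run:
```python
import cv2
a=cv2.imread("pics/rk_scene.png");cv2.imwrite("pics/rk_s2.png",a[:600])
```

```text
(no output)
```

View pics/rk_s2.png

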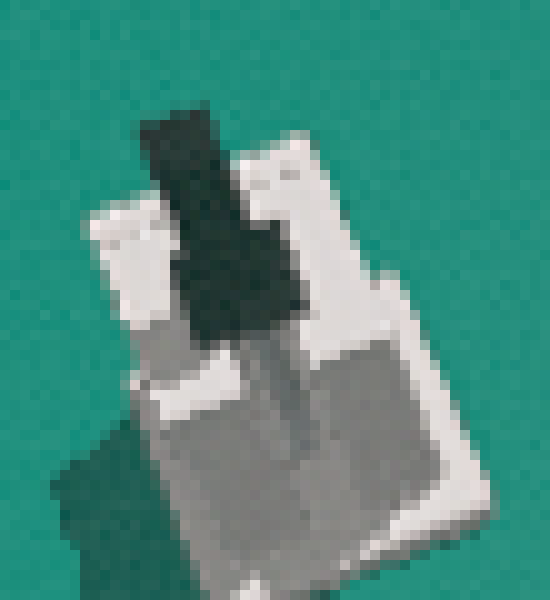

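```bash
cat >> h.py <<'E'
from scipy.spatial.transform import Rotation as Ro
def go(pos,yaw):
    """shift mm/rotvec deg in tool frame to reach pos (TCP), tool down with jaw axis at yaw deg"""
    s=observe();R=s["eef_rot"];a=np.radians(yaw);x=np.array([np.cos(a),np.sin(a),0]);z=np.array([0,0,-1.]);T=np.c_[x,np.cross(z,x),z]
    print("shift",(R.T@(np.array(pos)-s["tool_pos"])*1000).round(1),"rot",np.degrees(Ro.from_matrix(R.T@T).as_rotvec()).round(2))
def st():
    s=observe();R=s["eef_rot"];print("t",round(s["time_s"],2),"p",s["tool_pos"].round(4),"yaw",np.degrees(np.arctan2(R[1,0],R[0,0])).round(2),"F",s["force"].round(2),"T",s["torque"].round(3),"w",round(s["width"],4),"q",s["q"].round(2))
E
python3 -c "
from h import *
go([0.466,-0.2168,0.18],6.2)"
```

```text
shift [-570.7  513.9   51.5] rot [5.000e-02 9.000e-02 5.843e+01]
```

move_arm([
  [[-570.7,513.9,51.5,0.05,0.09,58.4,1],[-570.7,513.9,51.5,0.05,0.09,58.4,1],[-570.7,513.9,51.5,0.05,0.09,58.4,1],[-570.7,513.9,51.5,0.05,0.09,58.4,1],[-570.7,513.9,51.5,0.05,0.09,58.4,1],[-570.7,513.9,51.5,0.05,0.09,58.4,1],[-570.7,513.9,51.5,0.05,0.09,58.4,1],[-570.7,513.9,51.5,0.05,0.09,58.4,1],[-570.7,513.9,51.5,0.05,0.09,58.4,1],[-570.7,513.9,51.5,0.05,0.09,58.4,1],[-570.7,513.9,51.5,0.05,0.09,58.4,1],[-570.7,513.9,51.5,0.05,0.09,58.4,1]],
])

```text
time_s: 1.3
tool_pos: [0.4176, -0.0561, 0.191]
eef_rot: [[0.994, 0.108, 0.001], [0.108, -0.994, 0.002], [0.001, -0.002, -1.0]]
force: [1.7, 0.4, -0.2]
width: 0.0854
```

```bash
python3 -c "
from h import *
st();go([0.466,-0.2168,0.15],6.2)"
```

```text
t 1.3 p [ 0.4176 -0.0561  0.191 ] yaw 6.2 F [ 1.69  0.44 -0.2 ] T [ 0.073 -0.057  0.011] w 0.0854 q [-0.16  0.11  1.95  0.    1.08 -0.27]
shift [ 30.7 165.1  40.7] rot [-0.1  -0.06  0.  ]
```

move_arm([
  [[30.7,165,40.7,-0.1,0,0,1],[30.7,165,40.7,-0.1,0,0,1],[30.7,165,40.7,-0.1,0,0,1],[30.7,165,40.7,-0.1,0,0,1],[30.7,165,40.7,-0.1,0,0,1],[30.7,165,40.7,-0.1,0,0,1]],
])

```text
time_s: 1.9
tool_pos: [0.4656, -0.2144, 0.1497]
eef_rot: [[0.994, 0.107, -0.001], [0.107, -0.994, 0.001], [-0.001, -0.001, -1.0]]
force: [0.2, 0.7, -0.3]
width: 0.0855
```

Run:
```python
from h import *
st();go([0.466,-0.2168,0.0765],6.2)
p,d=get_image("scene");cv2.imwrite("pics/s1.png",cv2.resize(p[150:290,130:330,::-1],None,fx=4,fy=4))
```

```text
t 1.9 p [ 0.4656 -0.2144  0.1497] yaw 6.17 F [ 0.17  0.66 -0.28] T [-0.012 -0.004 -0.026] w 0.0855 q [-0.45  0.29  1.83  0.    1.02 -0.56]
shift [ 0.2  2.5 73.2] rot [-0.07  0.03 -0.03]
```

View pics/s1.png

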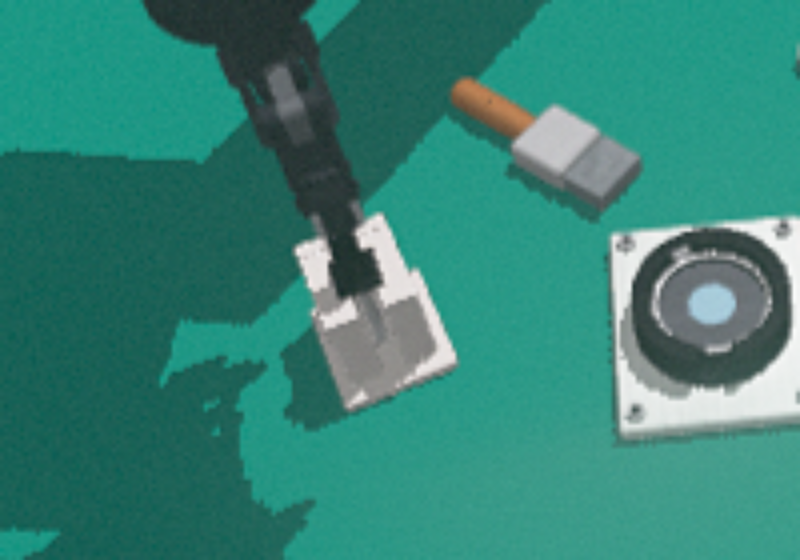

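The gripper is lined up over the pick handle. Now I'll descend and close.

move_arm([
  [[0,1.5,30,0,0,0,1],[0,1.5,60,0,0,0,1],[0,1.5,73,0,0,0,1],[0,1.5,73,0,0,0,1],[0,1.5,73,0,0,0,-1],[0,1.5,73,0,0,0,-1],[0,1.5,73,0,0,0,-1],[0,1.5,73,0,0,0,-1],[0,1.5,73,0,0,0,-1],[0,1.5,73,0,0,0,-1],[0,1.5,73,0,0,0,-1]],
], force=25)

```text
time_s: 3.05
tool_pos: [0.4666, -0.2163, 0.0777]
eef_rot: [[0.994, 0.108, 0.002], [0.108, -0.994, -0.0], [0.002, 0.001, -1.0]]
force: [-0.6, 1.0, 4.7]
width: 0.0134
```

```bash
python3 -c "
from h import *
st()"
```

```text
t 3.05 p [ 0.4666 -0.2163  0.0777] yaw 6.22 F [-0.65  1.01  4.71] T [0.119 0.073 0.004] w 0.0134 q [-0.46  0.38  1.92  0.    0.85 -0.57]
```

move_arm([
  [[0,0,0,0,0,0,-1],[0,0,0,0,0,0,-1],[0,0,-15,0,0,0,-1],[0,0,-45,0,0,0,-1],[0,0,-75,0,0,0,-1],[0,0,-90,0,0,0,-1],[0,0,-90,0,0,0,-1],[0,0,-90,0,0,0,-1]],
], force=80)

```text
time_s: 3.85
tool_pos: [0.4658, -0.216, 0.1665]
eef_rot: [[0.994, 0.108, -0.0], [0.108, -0.994, 0.0], [-0.0, -0.0, -1.0]]
force: [-0.8, 0.7, -0.4]
width: 0.0128
```

Run:
```python
from h import *
st()
for n in("scene","top"):
    p,d=get_image(n);s=observe();uv=proj(n,s["tool_pos"]+[0,0,-.04])[0].astype(int);print(n,uv)
    x,y=uv-[50,40];x=max(x,0);cv2.imwrite(f"pics/{n}2.png",cv2.resize(p[y:y+75,x:x+100,::-1],None,fx=8,fy=8,interpolation=cv2.INTER_NEAREST))
    print(x,y)
```

```text
t 3.85 p [ 0.4658 -0.216   0.1665] yaw 6.23 F [-0.82  0.75 -0.39] T [-0.014  0.012  0.004] w 0.0128 q [-0.46  0.28  1.8   0.    1.06 -0.57]
scene [211 201]
161 161
top [447 247]
397 207
```

View pics/scene2.png

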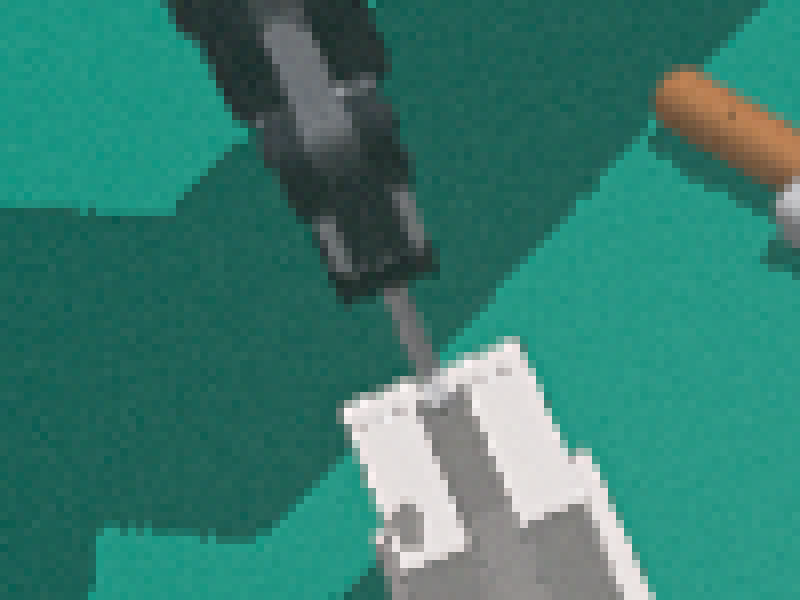

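View pics/top2.png

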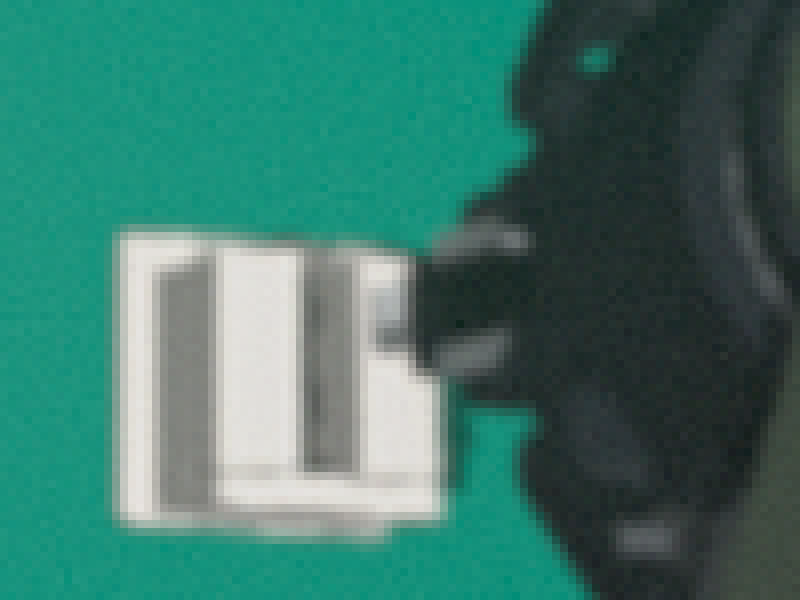

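Run:
```python
from h import *
s=observe();R=s["eef_rot"];o=s["tool_pos"]+[0,0,.0173]
fx=np.array([np.cos(np.radians(6.2)),np.sin(np.radians(6.2)),0])
for L in(64,68,72,76,80,82):
    a=o+fx*.012+[0,0,-L/1000]; print(L,((proj("scene",a)[0]-[161,161])*8).round(),((proj("top",a)[0]-[397,207])*8).round(), ((proj("scene",o+[0,0,-.029])[0]-[161,161])*8).round())
```

```text
64 [429. 375.] [395. 273.] [377. 251.]
68 [433. 384.] [389. 275.] [377. 251.]
72 [437. 394.] [383. 277.] [377. 251.]
76 [441. 403.] [376. 279.] [377. 251.]
80 [445. 412.] [370. 281.] [377. 251.]
82 [447. 417.] [367. 282.] [377. 251.]
```

```bash
python3 -c "
from h import *
go([0.5349,-0.0472,0.1665],-14.3)"
```

```text
shift [  87.4 -160.    -0.7] rot [-0.06  0.11 20.53]
```

move_arm([
  [[44,-80,0,0,0,8,-1],[66,-120,0,0,0,16,-1],[87,-160,0,0,0,20.5,-1],[87,-160,0,0,0,20.5,-1],[87,-160,0,0,0,20.5,-1],[87,-160,30,0,0,20.5,-1],[87,-160,55,0,0,20.5,-1],[87,-160,58,0,0,20.5,-1],[87,-160,58,0,0,20.5,-1],[87,-160,58,0,0,20.5,-1]],
])

```text
time_s: 4.95
tool_pos: [0.5361, -0.0481, 0.1101]
eef_rot: [[0.969, -0.247, 0.002], [-0.247, -0.969, -0.0], [0.002, -0.0, -1.0]]
force: [0.3, 0.7, -0.1]
width: 0.0132
```

Run:
```python
from h import *
st();go([0.5349,-0.0472,0.1085],-14.3)
for n in("scene","top"):
    p,d=get_image(n);s=observe();x,y=(270,180) if n=="scene" else (300,160)
    cv2.imwrite(f"pics/{n}3.png",cv2.resize(p[y:y+75,x:x+100,::-1],None,fx=8,fy=8,interpolation=cv2.INTER_CUBIC))
```

```text
t 4.95 p [ 0.5361 -0.0481  0.1101] yaw -14.3 F [ 0.3  0.7 -0.1] T [-0.019  0.011  0.057] w 0.0132 q [-0.11  0.37  1.82 -0.    0.95  0.14]
shift [-1.4 -0.6  1.6] rot [-0.02 -0.14  0.  ]
```

View pics/scene3.png

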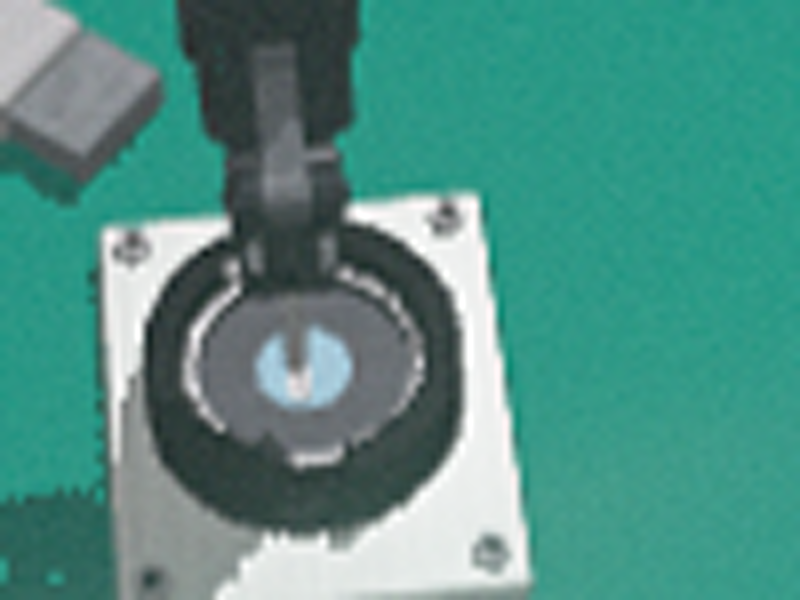

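View pics/top3.png

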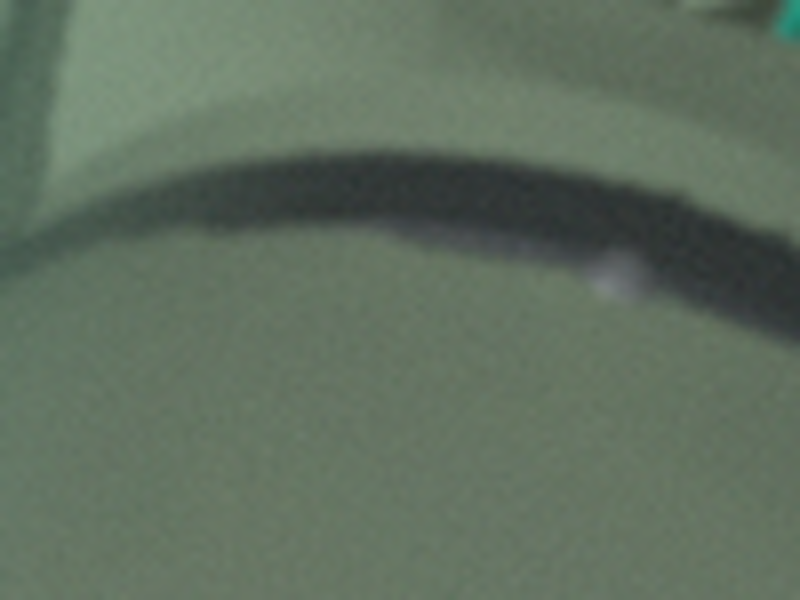

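```bash
python3 - <<'E'
from h import *
c=np.array([.5223,-.0440]);
def P(r,a,z): a=np.radians(a-14.3);return [c[0]+r*np.cos(a),c[1]+r*np.sin(a),z]
for nm,a in dict(claw=P(32,26,.037),claw2=P(32,206,.037),notchtopL=P(43,9.4,.037),notchtopR=P(43,-9.4,.037),ni1=P(33.5,12,.037),ni2=P(33.5,-12,.037),ringend=P(31,0,.03),end352=P(31,-8,.03),end307=P(31,307,.03),rim90=P(38,90,.037),tip=P(25,0,.034)).items():
    print(nm,((proj("scene",a)[0]-[270,180])*8).round())
E
python3 - <<'E'
import cv2
p=cv2.imread("pics/scene0.png")[205:262,275:345]
cv2.imwrite("pics/z4.png",cv2.resize(p,None,fx=10,fy=10,interpolation=cv2.INTER_NEAREST))
E
```

```text
claw [-2799. -3913.]
claw2 [-2513. -3519.]
notchtopL [ -987. -3891.]
notchtopR [  721. -3937.]
ni1 [-1253. -3926.]
ni2 [  962. -3984.]
ringend [ -126. -3968.]
end352 [  599. -3989.]
end307 [ 6236. -4254.]
rim90 [41719. -3787.]
tip [ -131. -4015.]
```

View pics/z4.png

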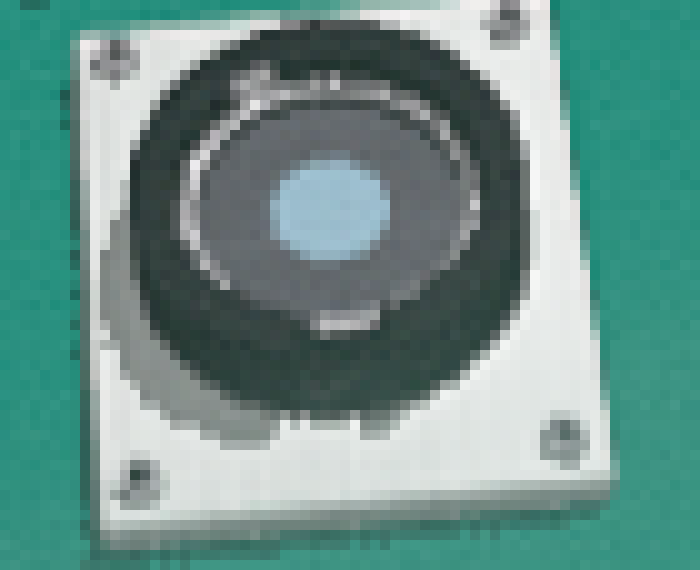

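Run:
```python
from h import *
c=np.array([.5223,-.0440]);
def P(r,a,z): a=np.radians(a-14.3);r=r/1000;return [c[0]+r*np.cos(a),c[1]+r*np.sin(a),z]
for nm,a in dict(claw=P(32,26,.037),claw2=P(32,206,.037),notchtopL=P(43,9.4,.037),notchtopR=P(43,-9.4,.037),ni1=P(33.5,12,.037),ni2=P(33.5,-12,.037),ringend=P(31,0,.03),end352=P(31,-8,.03),end307=P(31,307,.03),ring90=P(31,90,.03),ring270=P(31,270,.03)).items():
    print(nm,((proj("scene",a)[0]-[275,205])*10).round(), ((proj("top",a)[0]-[300,165])*5).round())
```

```text
claw [397. 285.] [222. 132.]
claw2 [245.  76.] [230. 296.]
notchtopL [369. 344.] [253. 108.]
notchtopR [302. 350.] [286. 122.]
ni1 [365. 304.] [243. 130.]
ni2 [299. 311.] [276. 144.]
ringend [333. 318.] [256. 145.]
end352 [312. 319.] [266. 151.]
end307 [212. 280.] [303. 199.]
ring90 [463. 182.] [151. 185.]
ring270 [178. 210.] [299. 249.]
```

Run:
```python
from h import *
s=observe();R=s["eef_rot"];o=s["tool_pos"]+[0,0,.0173]
x=R[:,0]
for L in(72,75,78):
    for k in(12,0): print(L,k,((proj("scene",o+x*k/1000-[0,0,L/1000])[0]-[270,180])*8).round())
y=R[:,1];print(((proj("scene",o+x*.012+y*.003-[0,0,.075])[0]-[270,180])*8).round())
c=np.array([.5223,-.0440,0]);v=s["tool_pos"]-c;print("in cell",v@x*1000,v@np.array([.247,.969,0])*1000)
```

```text
72 12 [298. 387.]
72 0 [294. 349.]
75 12 [299. 394.]
75 0 [295. 355.]
78 12 [299. 400.]
78 0 [295. 362.]
[287. 395.]
in cell 14.971852702384155 -0.46077429914613005
```

move_arm([
  [[-2,0,10,0,0,0,-1],[-2,0,20,0,0,0,-1],[-2,0,21,0,0,0,-1],[-2,0,21,0,0,0,-1],[-2,0,21,0,0,0,-1]],
])

```text
time_s: 5.55
tool_pos: [0.5337, -0.0472, 0.0882]
eef_rot: [[0.969, -0.246, 0.001], [-0.246, -0.969, -0.0], [0.001, -0.0, -1.0]]
force: [0.2, -0.5, -1.0]
width: 0.0128
```

```bash
python3 -c "
from h import *
st()"
```

```text
t 5.55 p [ 0.5337 -0.0472  0.0882] yaw -14.27 F [ 0.2  -0.45 -0.98] T [ 0.048 -0.028 -0.043] w 0.0128 q [-0.11  0.39  1.86 -0.    0.89  0.14]
```

move_arm([
  [[0,0,1,0,0,0,-1],[0,0,1,0,0,0,-1],[0,0,1,0,0,0,-1]],
])

```text
time_s: 5.85
tool_pos: [0.5337, -0.0472, 0.0874]
eef_rot: [[0.969, -0.246, 0.001], [-0.246, -0.969, -0.0], [0.001, -0.0, -1.0]]
force: [0.5, 0.2, -0.7]
width: 0.0127
```

```bash
python3 -c "
from h import *
st()"
```

```text
t 5.85 p [ 0.5337 -0.0472  0.0874] yaw -14.27 F [ 0.46  0.25 -0.68] T [-0.023 -0.046  0.01 ] w 0.0127 q [-0.11  0.39  1.86  0.    0.89  0.14]
```

move_arm([
  [[0,0,1,0,0,0,-1],[0,0,1,0,0,0,-1]],
])

```text
time_s: 6.05
tool_pos: [0.5335, -0.0472, 0.0862]
eef_rot: [[0.969, -0.247, 0.001], [-0.247, -0.969, -0.0], [0.001, -0.0, -1.0]]
force: [-0.4, 0.7, -0.8]
width: 0.0128
```

move_arm([
  [[0,0,1,0,0,0,-1],[0,0,1,0,0,0,-1]],
])

```text
time_s: 6.25
tool_pos: [0.5337, -0.0472, 0.0853]
eef_rot: [[0.969, -0.247, 0.001], [-0.247, -0.969, -0.0], [0.001, -0.0, -1.0]]
force: [0.2, 0.0, -0.4]
width: 0.0127
```

move_arm([
  [[0,0,1,0,0,0,-1],[0,0,1,0,0,0,-1]],
])

```text
time_s: 6.45
tool_pos: [0.5337, -0.0472, 0.0845]
eef_rot: [[0.969, -0.246, 0.001], [-0.246, -0.969, -0.0], [0.001, -0.0, -1.0]]
force: [0.2, 0.5, 2.2]
width: 0.0128
```

move_arm([
  [[0,0,1,0,0,0,-1],[0,0,2,0,0,0,-1],[0,0,2,0,0,0,-1]],
])

```text
time_s: 6.75
tool_pos: [0.5338, -0.0472, 0.0827]
eef_rot: [[0.969, -0.247, 0.002], [-0.247, -0.969, -0.0], [0.002, -0.0, -1.0]]
force: [-1.3, 0.8, 6.2]
width: 0.0127
```

```bash
python3 -c "
from h import *
st()"
```

```text
t 6.75 p [ 0.5338 -0.0472  0.0827] yaw -14.27 F [-1.26  0.77  6.22] T [ 0.078  0.273 -0.016] w 0.0127 q [-0.11  0.4   1.86  0.    0.88  0.14]
```

move_arm([
  [[2,0,0.3,0,0,0,-1],[4,0,0.3,0,0,0,-1],[6,0,0.3,0,0,0,-1],[6,0,0.3,0,0,0,-1]],
])

```text
time_s: 7.15
tool_pos: [0.5384, -0.0484, 0.0822]
eef_rot: [[0.969, -0.247, -0.001], [-0.247, -0.969, 0.0], [-0.002, -0.0, -1.0]]
force: [-3.9, 0.9, 7.9]
width: 0.0133
```

```bash
python3 -c "
from h import *
st()"
```

```text
t 7.15 p [ 0.5384 -0.0484  0.0822] yaw -14.28 F [-3.93  0.87  7.91] T [ 0.113  0.736 -0.059] w 0.0133 q [-0.11  0.41  1.85  0.    0.89  0.14]
```

move_arm([
  [[2,0,0,0,0,0,-1],[3,0,0,0,0,0,-1],[3,0,0,0,0,0,-1]],
])

```text
time_s: 7.45
tool_pos: [0.5412, -0.0491, 0.0822]
eef_rot: [[0.969, -0.247, -0.002], [-0.247, -0.969, 0.0], [-0.002, -0.0, -1.0]]
force: [-3.7, 0.7, 6.5]
width: 0.0127
```

```bash
python3 -c "
from h import *
st()"
```

```text
t 7.45 p [ 0.5412 -0.0491  0.0822] yaw -14.28 F [-3.67  0.72  6.51] T [0.172 0.702 0.039] w 0.0127 q [-0.11  0.41  1.84  0.    0.89  0.14]
```

move_arm([
  [[2,0,0,0,0,0,-1],[3,0,0,0,0,0,-1],[3,0,0,0,0,0,-1]],
])

```text
time_s: 7.75
tool_pos: [0.5441, -0.0499, 0.0822]
eef_rot: [[0.969, -0.247, -0.002], [-0.247, -0.969, 0.0], [-0.002, 0.0, -1.0]]
force: [-2.5, 0.5, 6.2]
width: 0.0129
```

Run:
```python
from h import *
st()
p,d=get_image("scene");x,y=(270,180)
cv2.imwrite("pics/s4.png",cv2.resize(p[y:y+75,x:x+100,::-1],None,fx=8,fy=8,interpolation=cv2.INTER_CUBIC))
```

```text
t 7.75 p [ 0.5441 -0.0499  0.0822] yaw -14.28 F [-2.46  0.47  6.16] T [0.197 0.761 0.002] w 0.0129 q [-0.11  0.41  1.84  0.    0.89  0.14]
```

View pics/s4.png

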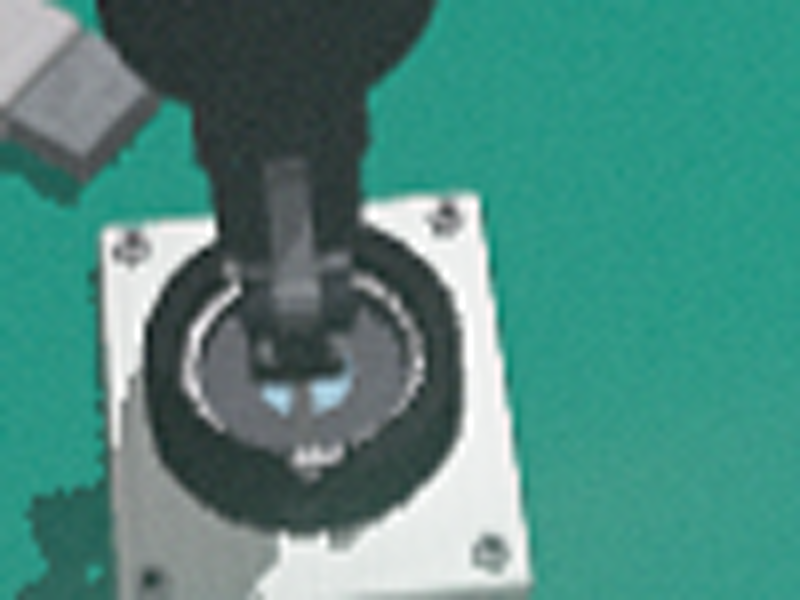

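move_arm([
  [[0,0,-1.5,0,0,0,-1],[0,0,-3,0,0,0,-1],[0,0,-4.5,0,0,0,-1],[0,0,-4.5,0,0,0,-1]],
])

```text
time_s: 8.2
tool_pos: [0.5442, -0.0501, 0.0854]
eef_rot: [[0.969, -0.246, -0.002], [-0.246, -0.969, 0.0], [-0.002, 0.0, -1.0]]
force: [-1.8, 0.1, -4.3]
width: 0.0129
```

move_arm([
  [[0,0,-1.5,0,0,0,-1],[-0.5,0,-2.5,0,0,0,-1],[-0.5,0,-2.5,0,0,0,-1]],
])

```text
time_s: 8.5
tool_pos: [0.5452, -0.05, 0.0892]
eef_rot: [[0.969, -0.247, 0.002], [-0.247, -0.969, -0.0], [0.002, -0.0, -1.0]]
force: [-0.9, 0.6, -2.4]
width: 0.0128
```

```bash
python3 -c "
from h import *
st()"
```

```text
t 8.5 p [ 0.5452 -0.05    0.0892] yaw -14.28 F [-0.94  0.61 -2.43] T [ 0.116  0.123 -0.036] w 0.0128 q [-0.11  0.41  1.83  0.    0.91  0.14]
```

move_arm([
  [[-0.5,0,-1.5,0,0,0,-1],[-0.5,0,-3,0,0,0,-1],[-0.5,0,-3,0,0,0,-1]],
])

```text
time_s: 8.8
tool_pos: [0.5453, -0.05, 0.093]
eef_rot: [[0.969, -0.246, 0.004], [-0.246, -0.969, -0.0], [0.004, -0.001, -1.0]]
force: [-0.6, -0.5, -0.8]
width: 0.0129
```

Run:
```python
from h import *
st()
p,d=get_image("scene");x,y=(270,180)
cv2.imwrite("pics/s5.png",cv2.resize(p[y:y+75,x:x+100,::-1],None,fx=8,fy=8,interpolation=cv2.INTER_CUBIC))
```

```text
t 8.8 p [ 0.5453 -0.05    0.093 ] yaw -14.27 F [-0.6  -0.48 -0.83] T [-0.019  0.01  -0.043] w 0.0129 q [-0.11  0.4   1.82  0.    0.91  0.14]
```

View pics/s5.png

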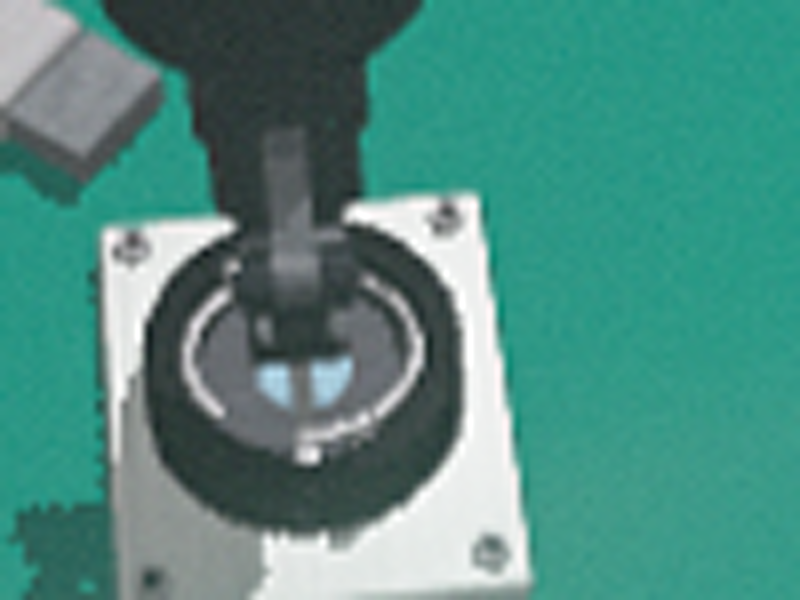

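move_arm([
  [[0,0,-2,0,0,0,-1],[0,0,-4,0,0,0,-1],[0,0,-5,0,0,0,-1],[0,0,-5,0,0,0,-1]],
])

```text
time_s: 9.25
tool_pos: [0.5444, -0.0499, 0.0972]
eef_rot: [[0.969, -0.247, 0.002], [-0.247, -0.969, -0.0], [0.002, -0.0, -1.0]]
force: [-0.0, 0.4, 0.0]
width: 0.013
```

Run:
```python
from h import *
st()
p,d=get_image("scene");x,y=(270,180)
cv2.imwrite("pics/s6.png",cv2.resize(p[y:y+75,x:x+100,::-1],None,fx=8,fy=8,interpolation=cv2.INTER_CUBIC))
```

```text
t 9.25 p [ 0.5444 -0.0499  0.0972] yaw -14.27 F [-0.04  0.4   0.03] T [ 0.033 -0.015  0.007] w 0.013 q [-0.11  0.4   1.82  0.    0.92  0.14]
```

View pics/s6.png

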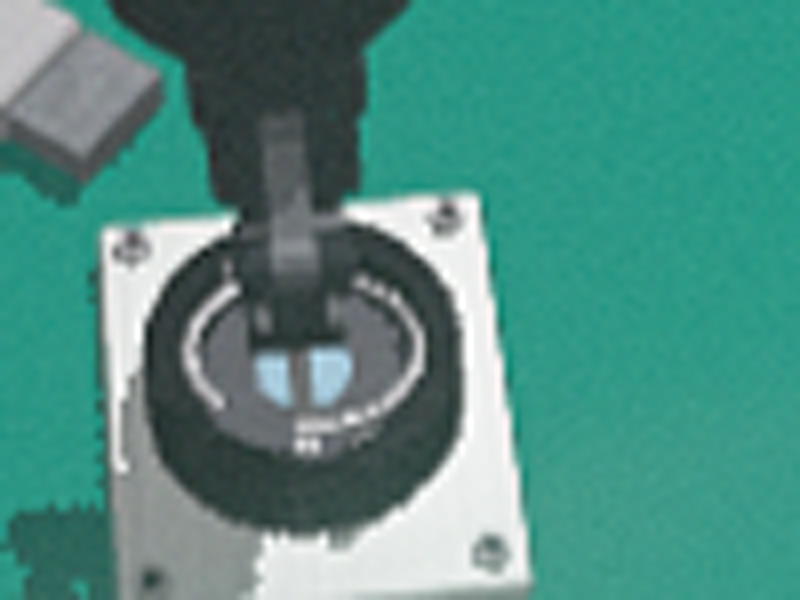

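move_arm([
  [[0,0,-3,0,0,0,-1],[1,0,-6,0,0,0,-1],[2,-0.5,-8,0,0,0,-1],[3,-1,-10,0,0,0,-1],[4,-1.5,-12,0,0,0,-1],[4,-1.5,-12,0,0,0,-1]],
])

```text
time_s: 9.9
tool_pos: [0.5489, -0.0494, 0.1093]
eef_rot: [[0.969, -0.246, 0.002], [-0.246, -0.969, -0.0], [0.002, -0.0, -1.0]]
force: [-0.4, -0.2, -0.9]
width: 0.0129
```

```bash
cat > look.py <<'E'
from h import *
import sys
st()
p,d=get_image("scene");x,y=(270,180)
cv2.imwrite(f"pics/{sys.argv[1]}.png",cv2.resize(p[y:y+75,x:x+100,::-1],None,fx=8,fy=8,interpolation=cv2.INTER_CUBIC))
E
python3 look.py s7
```

```text
t 9.9 p [ 0.5489 -0.0494  0.1093] yaw -14.26 F [-0.35 -0.18 -0.88] T [ 0.021 -0.043 -0.064] w 0.0129 q [-0.11  0.39  1.8   0.    0.96  0.14]
```

View pics/s7.png

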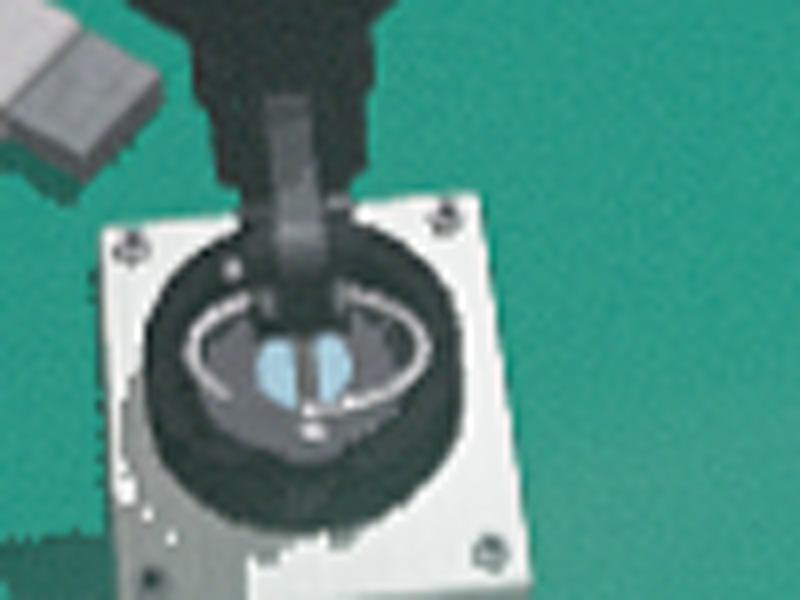

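The ring is tilting up on the foot, and its heel has come clear of the far claw's bright spot at (232,268). Next I'll draw the ring outwards over the rim.

move_arm([
  [[2,0,-2,0,0,0,-1],[4,0,-4,0,0,0,-1],[6,0.3,-5,0,0,0,-1],[8,0.5,-6,0,0,0,-1],[10,0.7,-6,0,0,0,-1],[10,0.7,-6,0,0,0,-1]],
])

```text
time_s: 10.55
tool_pos: [0.5583, -0.0527, 0.115]
eef_rot: [[0.969, -0.247, 0.001], [-0.247, -0.969, -0.0], [0.001, -0.0, -1.0]]
force: [0.6, -0.4, -1.5]
width: 0.013
```

```bash
python3 look.py s8
```

```text
t 10.55 p [ 0.5583 -0.0527  0.115 ] yaw -14.28 F [ 0.64 -0.36 -1.48] T [ 0.06  -0.004  0.   ] w 0.013 q [-0.11  0.4   1.77  0.    0.98  0.13]
```

View pics/s8.png

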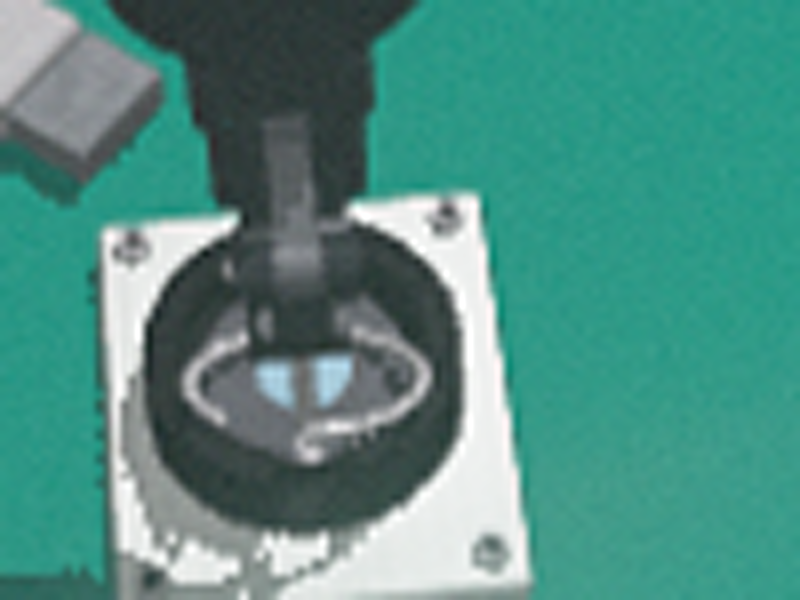

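move_arm([
  [[2,0,0,0,0,0,-1],[4,0,1,0,0,0,-1],[6,0,3,0,0,0,-1],[6,0,6,0,0,0,-1],[6,0,9,0,0,0,-1],[6,0,9,0,0,0,-1]],
])

```text
time_s: 11.2
tool_pos: [0.5633, -0.054, 0.1053]
eef_rot: [[0.969, -0.246, -0.0], [-0.246, -0.969, 0.0], [-0.0, 0.0, -1.0]]
force: [0.6, 0.4, -0.6]
width: 0.0129
```

```bash
python3 look.py s9
```

```text
t 11.2 p [ 0.5633 -0.054   0.1053] yaw -14.27 F [ 0.59  0.36 -0.56] T [-0.038  0.026  0.018] w 0.0129 q [-0.12  0.41  1.76 -0.    0.96  0.13]
```

View pics/s9.png

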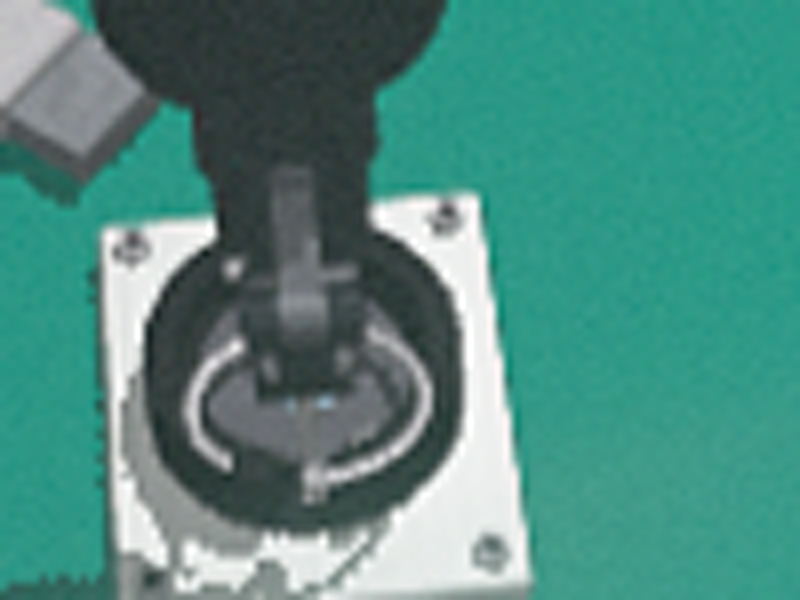

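move_arm([
  [[0,0,2,0,0,0,-1],[0,0,4,0,0,0,-1],[0,0,5,0,0,0,-1],[0,0,5,0,0,0,-1]],
])

```text
time_s: 11.65
tool_pos: [0.5637, -0.054, 0.1008]
eef_rot: [[0.969, -0.246, 0.001], [-0.246, -0.969, -0.0], [0.001, -0.0, -1.0]]
force: [-0.1, -0.0, -0.6]
width: 0.0128
```

```bash
python3 look.py s10
```

```text
t 11.65 p [ 0.5637 -0.054   0.1008] yaw -14.27 F [-0.14 -0.01 -0.61] T [-0.017  0.047  0.015] w 0.0128 q [-0.12  0.42  1.77  0.    0.95  0.13]
```

View pics/s10.png

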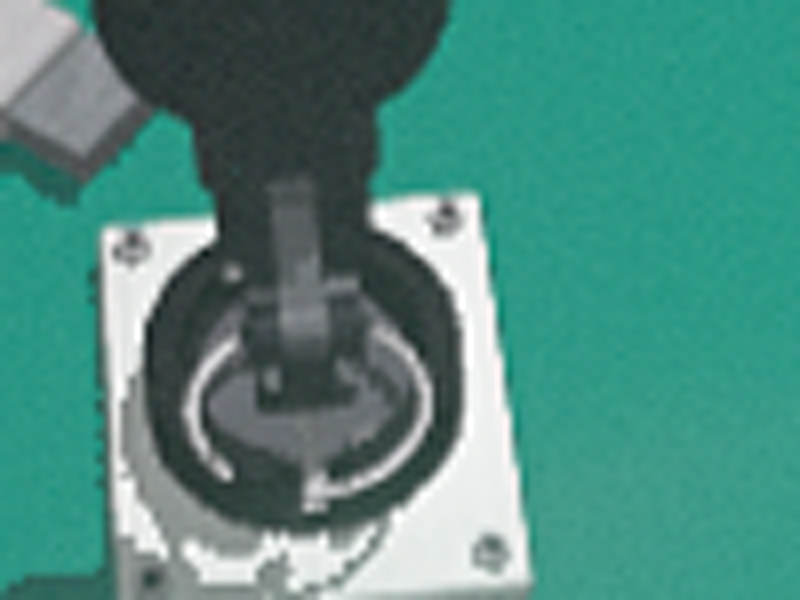

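move_arm([
  [[0,0,1.5,0,0,0,-1],[0,0,3,0,0,0,-1],[0,0,4,0,0,0,-1],[0,0,4,0,0,0,-1]],
])

```text
time_s: 12.1
tool_pos: [0.5637, -0.054, 0.0968]
eef_rot: [[0.969, -0.247, 0.001], [-0.247, -0.969, -0.0], [0.001, -0.0, -1.0]]
force: [0.4, -0.3, -0.8]
width: 0.0134
```

```bash
python3 look.py s11
```

```text
t 12.1 p [ 0.5637 -0.054   0.0968] yaw -14.27 F [ 0.44 -0.25 -0.78] T [ 0.077  0.018 -0.047] w 0.0134 q [-0.12  0.42  1.77  0.    0.94  0.13]
```

View pics/s11.png

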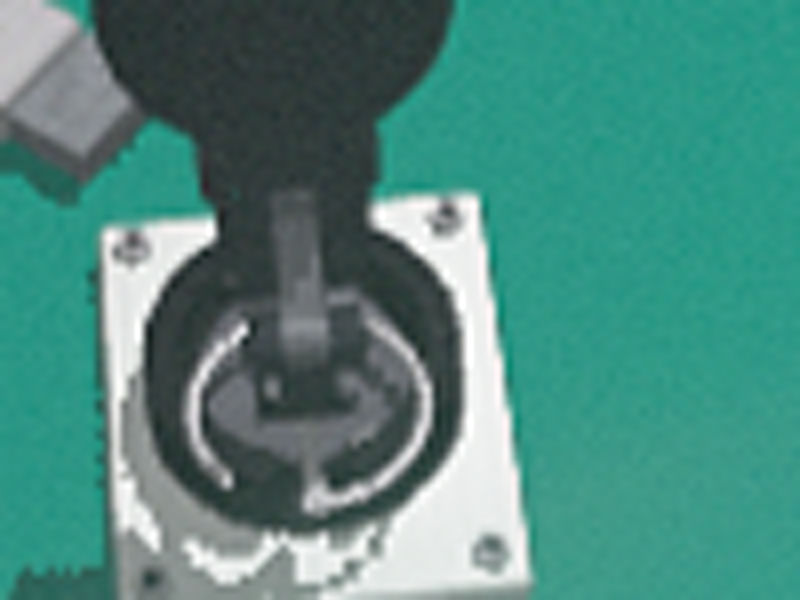

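move_arm([
  [[0,0,1.5,0,0,0,-1],[0,0,3,0,0,0,-1],[0,0,4,0,0,0,-1],[0,0,4,0,0,0,-1]],
])

```text
time_s: 12.55
tool_pos: [0.5637, -0.054, 0.0928]
eef_rot: [[0.969, -0.247, 0.001], [-0.247, -0.969, -0.0], [0.001, -0.0, -1.0]]
force: [0.1, 0.6, -0.6]
width: 0.0129
```

```bash
python3 look.py s12
```

```text
t 12.55 p [ 0.5637 -0.054   0.0928] yaw -14.27 F [ 0.07  0.62 -0.65] T [-0.007 -0.033 -0.018] w 0.0129 q [-0.12  0.43  1.78  0.    0.93  0.13]
```

View pics/s12.png

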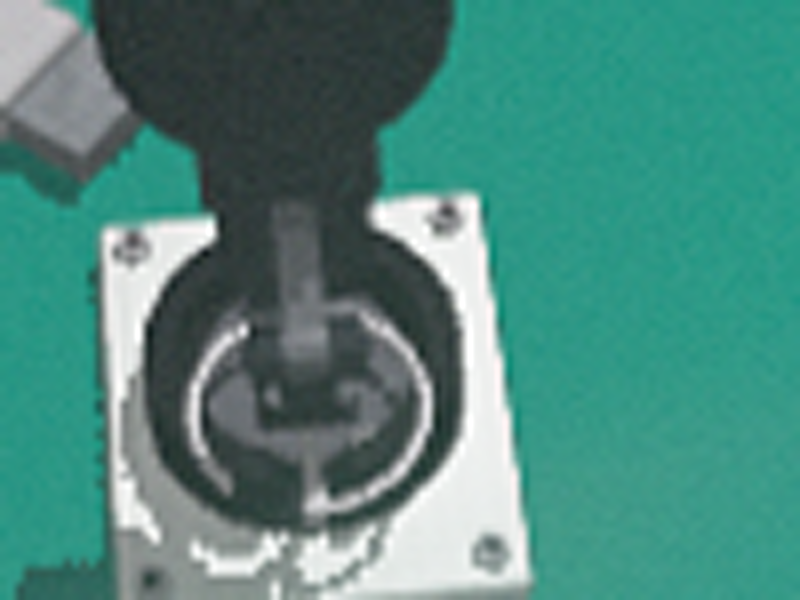

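Run:
```python
from h import *
c=np.array([.5223,-.0440]);a=np.radians(-14.3);u=np.array([np.cos(a),np.sin(a)]);v=np.array([-u[1],u[0]])
for px in [(315,500),(230,490),(432,395),(190,400),(245,325),(365,310)]:
    w=ray("scene",[270+px[0]/8,180+px[1]/8],.039)[0]-c; print(px,(w@u*1000).round(1),(w@v*1000).round(1))
```

```text
(315, 500) 50.5 1.1
(230, 490) 45.0 -20.5
(432, 395) 22.2 34.5
(190, 400) 16.2 -29.1
(245, 325) -5.9 -13.0
(365, 310) -6.9 19.5
```

move_arm([
  [[0,0,1.5,0,0,0,-1],[0,0,2.5,0,0,0,-1],[0,0,2.5,0,0,0,-1]],
])

```text
time_s: 12.9
tool_pos: [0.5637, -0.0541, 0.0903]
eef_rot: [[0.969, -0.247, 0.001], [-0.247, -0.969, -0.0], [0.001, -0.0, -1.0]]
force: [0.0, 0.5, -0.4]
width: 0.0132
```

```bash
python3 look.py s13
```

```text
t 12.9 p [ 0.5637 -0.0541  0.0903] yaw -14.27 F [ 0.02  0.47 -0.38] T [-0.009 -0.007  0.034] w 0.0132 q [-0.12  0.43  1.78  0.    0.93  0.13]
```

View pics/s13.png

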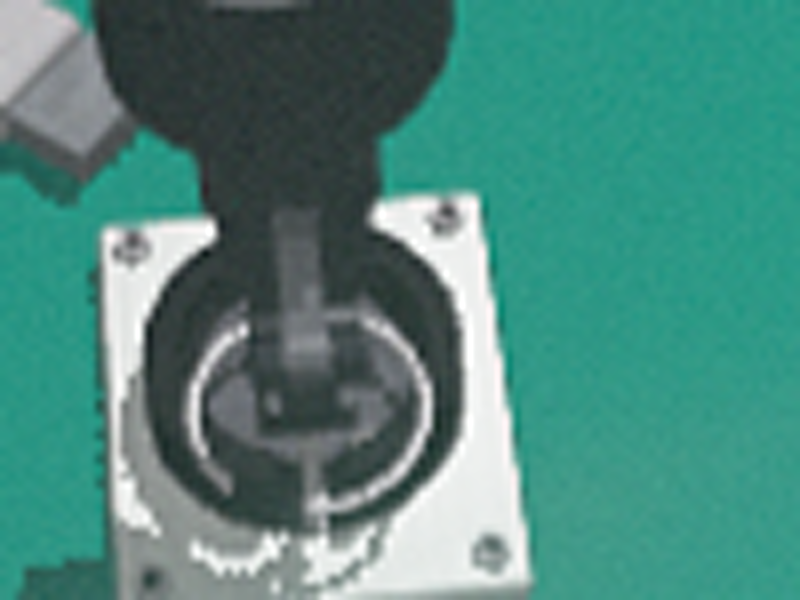

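The ring stayed put while the foot dropped clear below it, with the tip at (318,530). I'll back the foot inward and then lift out.

move_arm([
  [[-4,0,0,0,0,0,-1],[-8,0,0,0,0,0,-1],[-12,0,0,0,0,0,-1],[-16,0,0,0,0,0,-1],[-16,0,0,0,0,0,-1],[-16,0,0,0,0,0,-1]],
])

```text
time_s: 13.55
tool_pos: [0.5483, -0.0501, 0.0906]
eef_rot: [[0.969, -0.246, 0.001], [-0.246, -0.969, -0.0], [0.001, -0.0, -1.0]]
force: [0.0, 0.9, -0.4]
width: 0.0131
```

```bash
python3 look.py s14
```

```text
t 13.55 p [ 0.5483 -0.0501  0.0906] yaw -14.26 F [ 0.03  0.87 -0.37] T [0.019 0.022 0.023] w 0.0131 q [-0.11  0.41  1.82 -0.    0.91  0.14]
```

View pics/s14.png

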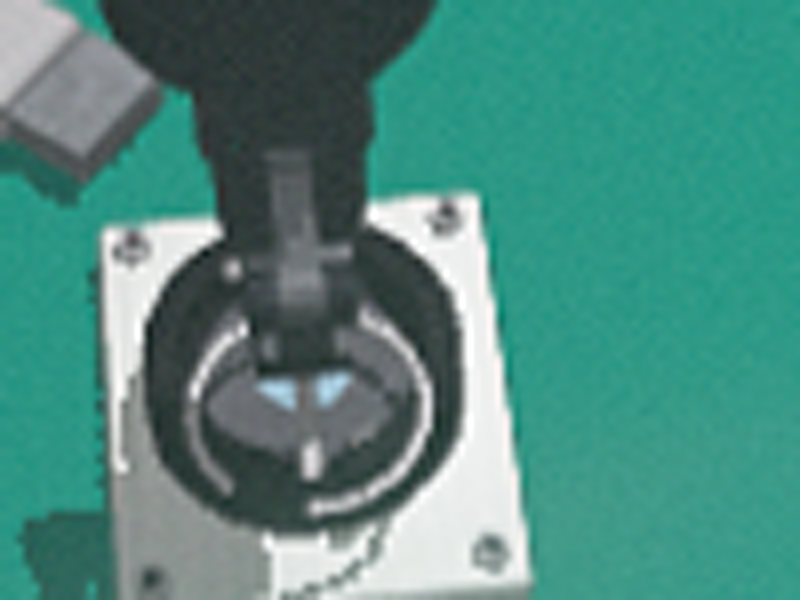

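move_arm([
  [[0,0,-10,0,0,0,-1],[0,0,-30,0,0,0,-1],[0,0,-60,0,0,0,-1],[0,0,-85,0,0,0,-1],[0,0,-85,0,0,0,-1],[0,0,-85,0,0,0,-1]],
])

```text
time_s: 14.2
tool_pos: [0.5484, -0.0501, 0.1761]
eef_rot: [[0.969, -0.247, 0.002], [-0.247, -0.969, -0.0], [0.002, -0.0, -1.0]]
force: [1.2, 0.2, -1.0]
width: 0.0133
```

```bash
python3 look.py s15; python3 -c "
from h import *
go([0.4664,-0.2164,0.1755],6.2)"
```

```text
t 14.2 p [ 0.5484 -0.0501  0.1761] yaw -14.27 F [ 1.25  0.24 -1.04] T [ 0.032 -0.003 -0.03 ] w 0.0133 q [-0.11  0.32  1.71  0.    1.11  0.14]
shift [-37.8 181.3  -0.5] rot [ -0.     0.   -20.47]
```

View pics/s15.png

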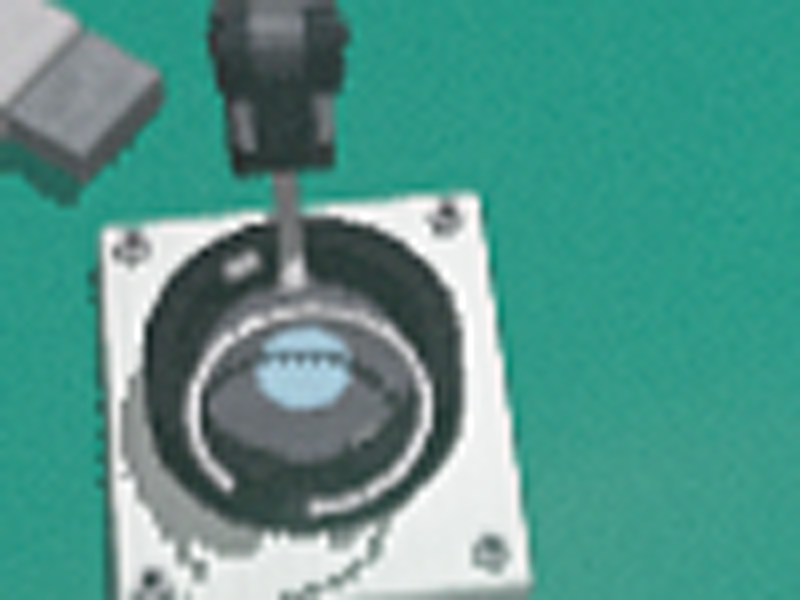

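The ring now lies loose on the rim, shifted towards the notch, with its top edge at (310,305) and its end at (315,508). Next I'll take the pick to the rack.

move_arm([
  [[-10,45,0,0,0,-7,-1],[-19,90,0,0,0,-14,-1],[-29,135,0,0,0,-20.5,-1],[-37.8,181.3,0,0,0,-20.5,-1],[-37.8,181.3,0,0,0,-20.5,-1],[-37.8,181.3,0,0,0,-20.5,-1],[-37.8,181.3,0,0,0,-20.5,-1]],
])

```text
time_s: 14.95
tool_pos: [0.4669, -0.2156, 0.1746]
eef_rot: [[0.994, 0.109, -0.0], [0.109, -0.994, 0.001], [-0.0, -0.001, -1.0]]
force: [0.3, -0.2, 0.7]
width: 0.0127
```

Run:
```python
from h import *
st();go([0.4664,-0.2164,0.0777],6.2)
p,d=get_image("scene");x,y=(161,161)
cv2.imwrite("pics/s16.png",cv2.resize(p[y:y+75,x:x+100,::-1],None,fx=8,fy=8,interpolation=cv2.INTER_NEAREST))
```

```text
t 14.95 p [ 0.4669 -0.2156  0.1746] yaw 6.25 F [ 0.34 -0.17  0.66] T [0.028 0.041 0.003] w 0.0127 q [-0.46  0.27  1.79  0.    1.08 -0.57]
shift [-0.6  0.8 96.9] rot [-0.06  0.01  0.05]
```

View pics/s16.png

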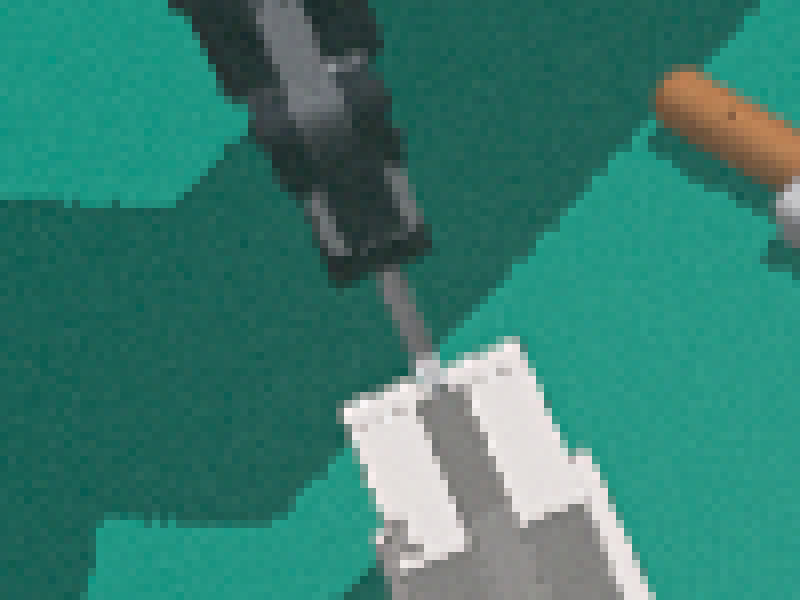

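move_arm([
  [[-0.5,0.8,0,0,0,0,-1],[-0.5,0.8,20,0,0,0,-1],[-0.5,0.8,40,0,0,0,-1],[-0.5,0.8,55,0,0,0,-1],[-0.5,0.8,70,0,0,0,-1],[-0.5,0.8,70,0,0,0,-1]],
])

```text
time_s: 15.6
tool_pos: [0.4656, -0.2158, 0.1036]
eef_rot: [[0.994, 0.11, -0.003], [0.11, -0.994, 0.002], [-0.003, -0.002, -1.0]]
force: [0.2, 0.4, -1.0]
width: 0.0128
```

move_arm([
  [[0,0,10,0,0,0,-1],[0,0,20,0,0,0,-1],[0,0,24,0,0,0,-1],[0,0,24,0,0,0,-1],[0,0,24,0,0,0,-1]],
])

```text
time_s: 16.1
tool_pos: [0.4667, -0.2175, 0.0816]
eef_rot: [[0.994, 0.108, 0.001], [0.108, -0.994, -0.0], [0.001, 0.0, -1.0]]
force: [-0.5, 0.5, -0.2]
width: 0.0131
```

```bash
python3 -c "
from h import *
st()"
```

```text
t 16.1 p [ 0.4667 -0.2175  0.0816] yaw 6.22 F [-0.49  0.48 -0.16] T [-0.013  0.019  0.043] w 0.0131 q [-0.46  0.37  1.91  0.    0.86 -0.57]
```

move_arm([
  [[0,-0.8,1.5,0,0,0,-1],[0,-0.8,2.5,0,0,0,-1],[0,-0.8,2.5,0,0,0,-1]],
])

```text
time_s: 16.4
tool_pos: [0.4665, -0.2166, 0.079]
eef_rot: [[0.994, 0.109, 0.001], [0.109, -0.994, -0.0], [0.001, 0.0, -1.0]]
force: [0.5, 0.1, -0.1]
width: 0.0126
```

move_arm([
  [[0,0,1,0,0,0,-1],[0,0,1,0,0,0,-1]],
])

```text
time_s: 16.6
tool_pos: [0.4665, -0.2166, 0.0779]
eef_rot: [[0.994, 0.108, 0.001], [0.108, -0.994, -0.0], [0.001, 0.0, -1.0]]
force: [-0.3, 0.7, 0.5]
width: 0.0126
```

move_arm([
  [[0,0,0.7,0,0,0,-1],[0,0,0.7,0,0,0,-1]],
])

```text
time_s: 16.8
tool_pos: [0.4665, -0.2166, 0.0778]
eef_rot: [[0.994, 0.109, 0.001], [0.109, -0.994, -0.0], [0.001, 0.0, -1.0]]
force: [-1.6, 0.2, 5.5]
width: 0.0131
```

Contact came at the same height as before, so the pick is seated. Now I'll let go and retreat.

move_arm([
  [[0,0,-0.7,0,0,0,-0.5],[0,0,-0.7,0,0,0,-0.2],[0,0,-0.7,0,0,0,0.3],[0,0,-0.7,0,0,0,1],[0,0,-0.7,0,0,0,1],[0,0,-0.7,0,0,0,1],[0,0,-0.7,0,0,0,1]],
])

```text
time_s: 17.5
tool_pos: [0.4665, -0.2165, 0.0779]
eef_rot: [[0.994, 0.109, 0.001], [0.109, -0.994, -0.0], [0.001, 0.0, -1.0]]
force: [0.9, 0.3, 0.8]
width: 0.0853
```

move_arm([
  [[0,0,-15,0,0,0,1],[0,0,-45,0,0,0,1],[0,0,-90,0,0,0,1],[-30,0,-140,0,0,0,1],[-70,0,-160,0,0,0,1],[-110,0,-170,0,0,0,1],[-110,0,-170,0,0,0,1],[-110,0,-170,0,0,0,1],[-110,0,-170,0,0,0,1]],
])

```text
time_s: 18.4
tool_pos: [0.3576, -0.2285, 0.2475]
eef_rot: [[0.994, 0.109, 0.001], [0.109, -0.994, 0.0], [0.001, -0.0, -1.0]]
force: [0.3, 0.2, -0.0]
width: 0.0852
```

Run:
```python
from h import *
st()
out=[]
for n,(x,y,w,h) in {"scene":(180,170,170,95),"top":(290,160,180,120)}.items():
    p,d=get_image(n); out.append(cv2.resize(p[y:y+h,x:x+w,::-1],(800 if n=="scene" else 800,int(h*800/w)),interpolation=cv2.INTER_CUBIC))
    cv2.imwrite(f"pics/{n}_end.png",out[-1])
    X,Y,W,H={"top":(405,230,60,50),"scene":(195,190,55,70)}[n]
    c=camera_info(n);vv,uu=np.mgrid[Y:Y+H,X:X+W];dd=d[Y:Y+H,X:X+W]
    P=(np.stack([uu,vv,np.ones_like(uu)],-1)@np.linalg.inv(c["camera_matrix"]).T*dd[...,None])@c["rotation"].T+c["origin"]
    t=(dd>0)&(P[...,2]>0.112)&(P[...,2]<0.13);print(n,t.sum(),P[t].mean(0),P[t].max(0))
```

```text
t 18.4 p [ 0.3576 -0.2285  0.2475] yaw 6.24 F [ 0.29  0.18 -0.04] T [-0.015 -0.034 -0.008] w 0.0852 q [-0.6   0.07  1.85  0.    1.22 -0.71]
scene 55 [ 0.46908435 -0.21651444  0.11786237] [ 0.47523067 -0.20940997  0.12123017]
top 78 [ 0.46694065 -0.21671262  0.11766538] [ 0.4740321  -0.20993719  0.12129909]
```

View pics/scene_end.png

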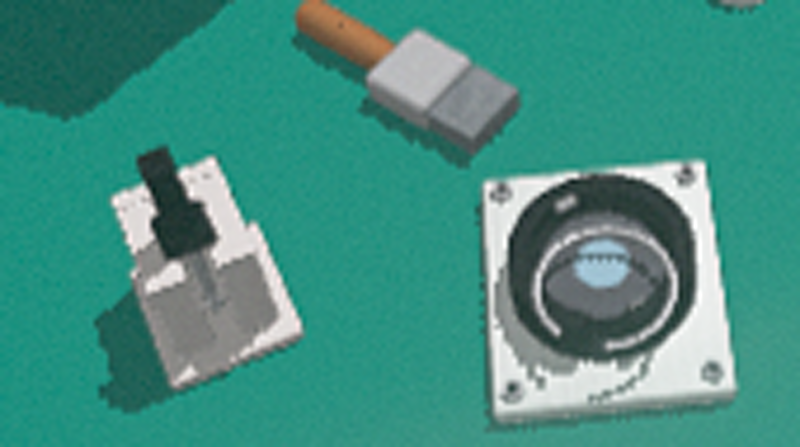

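View pics/top_end.png

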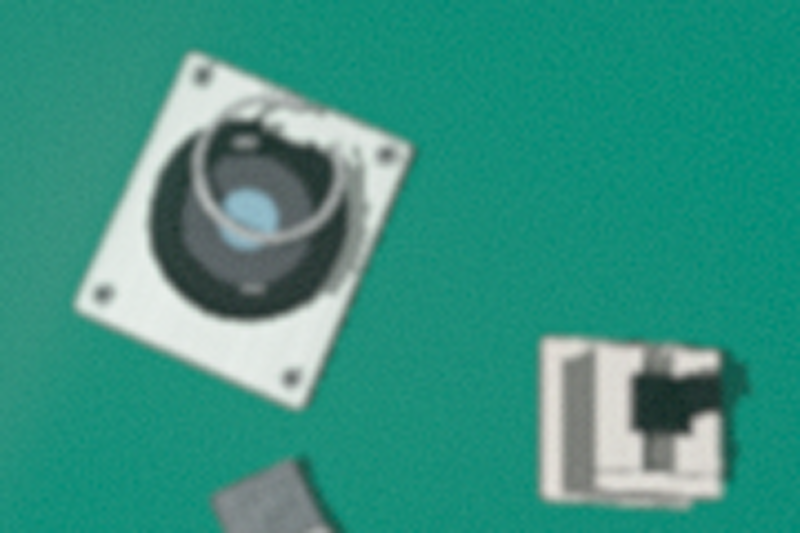

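Both views show the ring resting on the cell's rim, with its heel over the window and clear of both claws. The pick stands upright in its rack, and the other objects haven't moved. I'll hand in now.

```bash
python3 -c "
from workcell import *
print(sign_off())"
```

```text
the job is handed in; nothing more can be done
None
```

The filter cell is open: the ring is out from under both claws and lies loose on the cell's rim. The pick is back in its rack and released. I handed in after about 18.5 s; no verdict was reported.

**What I did**
- **Feeling for the foot:** I gripped the pick by its handle and touched the plate lightly. The foot's underside turned out to be about 77 mm below the handle's middle.
- **Pressing the plate:** I pressed it about 2.5 to 3 mm, with about 8.6 N at most in the readings (limit 13 N), and slid the foot under the ring's end at the notch.
- **Lifting the ring:** The end came up over its claw with about 4 N at most in the readings (limit 22 N). I then drew the ring outwards until its heel was clear of the far claw, and lowered it onto the rim.
- **Returning the pick:** It seated at the same height as at pickup, within about 0.1 mm.

**Last checks**
- **Ring:** In both views it rests on the rim, shifted about 18 mm towards the notch. Its end is about 50 mm from the cell's axis and its heel about 17 mm from it. It didn't visibly move between the last pictures.
- **Pick:** It stands upright, within about 1 mm of where it started.
- **Other objects:** The brush hadn't visibly moved. The last pictures were close-ups of the cell and rack, so I didn't check the other bystanders at the end.

No check failed or disagreed. Forces were read only at the end of each move, so brief peaks in between were not seen.

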